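# Wind the green sample into the magnet gap and switch on

## Task

Put the green sample holder from the wooden rack upright into the blue-rimmed tray of the bench carriage. Then wind the T-handle clockwise by its end grips, about half a turn with the red one and then on with the black one, until the sample stands midway between the two magnet poles, and after that throw the orange switch lever fully over, away from you. Move the carriage only with the T-handle, never by pushing it, leave the other holders and the loose things where they are, and let go of everything at the end.

Things in the scene. Friction and masses are not known exactly. Their poses are not given: they have to be found in the camera images.
- green_mid (a point): Centre (half-way up) of the green sample holder: dark steel base 54 x 70 x 14 mm, on it a green upright plate 16 mm thick, 44 mm wide, reaching to 110 mm total height, with a small round window. This point is 55 mm above its underside. z up, x across the plate's thickness (grip it across x), y along the plate and the base's 70 mm side. Half-turn symmetric. 0.25 kg.
- holder_green: The same green holder; origin at the centre of its underside, same axes.
- holder_red: Red sample holder of the same shape, not wanted; origin under its centre. Must stay where it is.
- holder_yellow: Yellow sample holder of the same shape, not wanted; origin under its centre. Must stay where it is.
- rack: Fixed wooden board 300 x 90 x 12 mm on the table, origin at the centre of its underside, x along its length. The three holders stand on it in a row 95 mm apart, in any order, plates roughly along its x.
- rig: Fixed green base plate of the bench, 240 (x) x 445 (y) x 12 mm. x points away from the robot, y to the left along the rail, z up. It carries from right to left: the bench magnet, the carriage on its rail, the grey gearbox (80 x 80 mm, top 70 mm up) with the T-handle, and a black tube.
- gap_center (a point): Middle of the gap between the two magnet poles, at the height of the sample's centre (102 mm above the table); axes as the rig. Pole faces at x = -30 and +30 mm from it; brass coils 90 mm across, top 65 mm above this point; grey side plates at x = -119 to +119 mm, top 70 mm above it, 100 mm wide in y.
- carriage_floor (a point): Centre of the flat floor of the carriage's tray (47 mm above the table); axes as the rig. Blue rim inside 62 (x) x 78 (y) mm, 8 mm high, 4 mm thick: the holder's base drops in with 4 mm to spare on each side, plate along the rail's y. Runs along the rig's -y to the gap, 15.59 mm per radian of the handle (49 mm each half turn); 76 to 92 mm from the gap at the start. It cannot be pushed by hand, only wound.
- handle (a joint): Turn of the T-handle in rad; grows clockwise seen from above, and then the carriage goes towards the magnet. About 0 to 1 at the start, 5.9 puts the carriage at the magnet's middle, stop at 7.0. At 0 the red grip points along the rig's -y (to the right), at 1.57 to the rig's -x (towards the robot). Stays where it is left; friction 0.18 N m (about 2.6 N at a grip). Turns back too.
- spindle (a point): Axis of the T-handle at the height of its bar (115 mm above the table). The bar is a horizontal steel rod 14 mm thick.
- red_grip (a point): Centre of the red barrel grip on one end of the bar: upright cylinder 26 mm across, 32 mm high, 70 mm from the spindle. Turns with the handle; its y axis lies along the bar.
- black_grip (a point): The same in black, on the bar's other end.
- tube_mid (a point): Middle of the fixed black collimator tube, 32 mm thick and 210 mm long along the rig's y, axis 158 mm above the table, 82 mm beyond the spindle in the rig's x, on two 16 mm pillars 85 mm either side. The bar passes below it, a gripper cannot: turn the grips on the robot's side of the spindle.
- switch (a joint): Orange-knobbed switch lever: 0 as it starts, leaning to the robot (-x); 1.0 fully over, leaning away (+x). Stays where it is left; needs about 1 N at the knob.
- switch_tip (a point): Centre of the lever's orange ball, 26 mm across, on a 10 mm rod 80 mm long whose pivot is 22 mm above the table, 38 mm beyond the ball in the lever's forward direction and 70 mm below it at the start. The ball swings in an arc to 38 mm beyond the pivot.
- switch_base: Fixed grey block 70 x 50 x 25 mm under the lever, origin at the centre of its underside, x the direction the lever is thrown.
- screwdriver: Loose screwdriver 190 mm long on the table near the robot. Bystander.
- wrench: Loose wrench 170 mm long on the table near the robot. Bystander.
- jar: Loose jar 60 mm across, 100 mm high. Bystander.
Things that resemble listed ones, but are neither listed nor needed, are in the scene too. What is shaped like the switch_base but pink or purple is not meant.

How it is judged (in metres and radians):
On the way, in this order (a step that is already met when the one before it is completed fails the run):
1. green holder stands in the carriage tray, released (horizontal distance between holder_green and carriage_floor below 0.008 m and z of holder_green in the frame of carriage_floor below 0.004 m and angle between holder_green's own z axis and vertical below 0.06 rad and contact force between holder_green and the fingers below 0.2 N), for 0.2 s.
2. the handle is turned on by its red grip (horizontal distance between holder_green and carriage_floor below 0.008 m and z of holder_green in the frame of carriage_floor below 0.004 m and angle between holder_green's own z axis and vertical below 0.06 rad and horizontal distance between the grasp point and red_grip below 0.04 m and value of joint handle between 1.4 and 4 rad), for 0.05 s.
3. the handle is turned on by its black grip (horizontal distance between holder_green and carriage_floor below 0.008 m and z of holder_green in the frame of carriage_floor below 0.004 m and angle between holder_green's own z axis and vertical below 0.06 rad and horizontal distance between the grasp point and black_grip below 0.04 m and value of joint handle above 4.2 rad), for 0.05 s.
4. the T-handle has wound the sample midway between the poles and rests (horizontal distance between holder_green and carriage_floor below 0.008 m and z of holder_green in the frame of carriage_floor below 0.004 m and angle between holder_green's own z axis and vertical below 0.06 rad and y of green_mid in the frame of gap_center between -0.006 and 0.006 m and velocity of joint handle between -0.1 and 0.1 rad/s), for 0.2 s.
5. switch lever thrown fully over (horizontal distance between holder_green and carriage_floor below 0.008 m and z of holder_green in the frame of carriage_floor below 0.004 m and angle between holder_green's own z axis and vertical below 0.06 rad and y of green_mid in the frame of gap_center between -0.006 and 0.006 m and value of joint switch above 0.85 rad), for 0.2 s.
At the end, for the whole second after the job is handed in: The green holder stands upright and flat in the carriage tray (within 8 mm of the tray's centre, not up on the rim), released and at rest, its centre within 6 mm of the gap's middle along the rail, and the switch lever is over by more than 0.85 rad (all of step 5 and contact force between holder_green and the fingers below 0.2 N and linear speed of holder_green below 0.02 m/s); the robot touches nothing.
It fails at once if the carriage is pushed by the gripper (more than 8 N) (contact force between any of the fingers, the arm and carriage above 8 N).
It fails at once if another holder or a loose thing is moved more than 30 mm (distance of any of holder_red, holder_yellow, screwdriver, wrench, jar from where it was at the start of the episode above 0.03 m).
It also fails if it takes over 72 s, if anything falls off the work surface, if the arm or the gripper's body presses on something with over 40 N, if the wrist force passes 120 N, or if a joint passes its speed limit or range.

## Robot

A 6-joint arm with a two-finger parallel gripper is mounted at the origin on the work surface. World frame = base frame: x ahead of the robot, y to its left, z up, the work surface at z = 0. Lengths are in m, angles in degrees, forces in N, time in s.
With the tool pointing down it reaches from about 0.3 to 0.775 m from the base axis. Payload 14.6 kg.
Tool frame: the origin (TCP) lies between the finger pads; the fingertips stand 25 mm ahead of it and the grasp point (between the pads) lies 6 mm ahead of it; z points along the fingers, y is the line along which they close (so a half turn about z gives the same grasp; the last joint's range is limited). The gripper opens to 94 mm and grips with 3 to 60 N. Pads are 16 mm wide; open, the fingers measure 119 mm over their backs; the gripper's body (75 mm by 177 mm) begins 78 mm behind the grasp point.
Start: joints at [67.804, 17.183, 87.147, -0, 75.671, -3.816], TCP at [0.173, 0.522, 0.23] pointing down, gripper open.
Joint ranges: [-173.82, 173.82], [-45.26, 126.66], [13.44, 144.39], [-59.66, 239.66], [0, 175.72], [-146.38, 146.38]. Speed limits (degrees/s): [127.2, 127.2, 147.25, 180, 180, 180].

## Interface

Orientations are given as a 3x3 rotation matrix whose columns are the frame's x, y, z axes.
In Python, from plant import env, hand, solver, viewer gives the robot as it stands. Calls block until the motion is done:
- env.move_to(position, orientation): joint-space move of the TCP to a pose.
- env.movel(position, rot=None, speed=0.15, force_limit=None): straight line of the TCP; rot=None keeps the orientation; speed is the mean speed in m/s. With force_limit (N) it stops when the force on the tool has changed by that much, and returns True; else False.
- env.move_joints(angles): joint-space move.
- hand.grip(opening, strength=None): opening from 0.0 (shut) to 1.0 (fully open); strength is the grip in N (None keeps the last); returns when the fingers have stopped.
- env.pause(seconds).
- solver.inverse_kinematics(position, orientation): joint angles nearest the present ones, or None.
- viewer.read_camera(name): name is "side" or "top" or "wrist"; returns a dict with "pixels" (384x512x3 uint8, blue, green, red), "K" (3x3 intrinsics, pixels), "dist_coeffs" ([k1, k2, p1, p2, k3] as OpenCV has them; the pictures are not rectified), "rvec" (rotation vector, rad) and "tvec" (3), from world to camera coordinates, as OpenCV has them. Camera axes: x right, y down, z forward; pixel columns grow to the right and rows downward; lengths in m; the calibration is good to about 2 mm. A picture is of the moment at which its call begins. There is no depth.
A pose or a line that the arm cannot do raises env.PlanningError and nothing moves.
- env.finish_job(): hands the job in; it is judged then, once.
Readings, each from a call of its own:
- env.get_time(): time.
- env.get_qpos(): joint angles.
- env.get_joint_velocities(): joint speeds.
- env.get_joint_efforts(): joint torques, N m.
- env.get_eef_pos(): TCP position.
- env.get_orientation(): TCP orientation.
- env.get_force(): force on the tool from outside, world axes, zero at the start.
- env.get_moment(): the same for the moment, N m.
- env.get_gripper_width(): opening from 0.0 (shut) to 1.0 (fully open).
- env.get_grasp_force(): force on a finger pad.
Only numpy, scipy, OpenCV 4.12 (cv2) and the standard library are available. Lean on these libraries where they do the work, as an engineer would, in place of code of your own. Each camera call takes 0.05 s, during which the arm holds its last target. There are 200 camera calls.

## Working session

There is one attempt and no reset: what is moved stays moved. The work goes in short steps, each a Python script; the robot and the scene stay as the last script left them, time stands still between calls to the robot, and variables do not carry over. Pictures are saved under pics/ and viewed, at most 10 in all, crops included, and the job is handed in when it is done.

```bash
ls; mkdir -p pics; python3 - <<'E'
from plant import env, hand, solver, viewer
import cv2, numpy as np, pickle
d={n:viewer.read_camera(n) for n in("side","top","wrist")}
pickle.dump(d,open('cams.pkl','wb'))
for n in d:
    c=d[n]; R=cv2.Rodrigues(np.array(c['rvec'],float))[0]
    print(n,np.round(c['K'],1).tolist(),np.round(c['dist_coeffs'],3),'pos',np.round(-R.T@np.array(c['tvec']).ravel(),3),'fwd',np.round(R[2],2))
im=np.hstack([d['side']['pixels'],d['top']['pixels']])
cv2.imwrite('pics/top.png',cv2.resize(d['top']['pixels'],(800,600),interpolation=cv2.INTER_CUBIC))
cv2.imwrite('pics/side.png',cv2.resize(d['side']['pixels'],(800,600),interpolation=cv2.INTER_CUBIC))
print(env.get_time())
E
```

```text
pics
side [[346.6, 0.0, 258.8], [0.0, 346.6, 185.9], [0.0, 0.0, 1.0]] [-0.058  0.     0.     0.     0.   ] pos [ 0.108 -0.836  0.68 ] fwd [ 0.31  0.8  -0.51]
top [[391.7, 0.0, 253.6], [0.0, 391.7, 183.9], [0.0, 0.0, 1.0]] [-0.128  0.     0.     0.     0.   ] pos [0.243 0.002 1.092] fwd [ 0.21  0.   -0.98]
wrist [[272.4, 0.0, 253.9], [0.0, 272.4, 192.8], [0.0, 0.0, 1.0]] [-0.057  0.     0.     0.     0.   ] pos [0.106 0.543 0.384] fwd [ 0.23 -0.08 -0.97]
0.15
```

View pics/top.png

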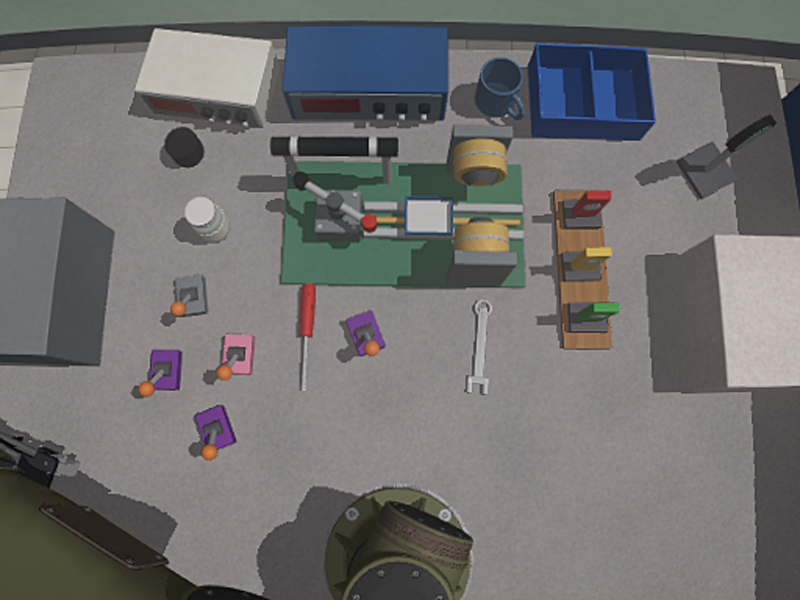

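View pics/side.png

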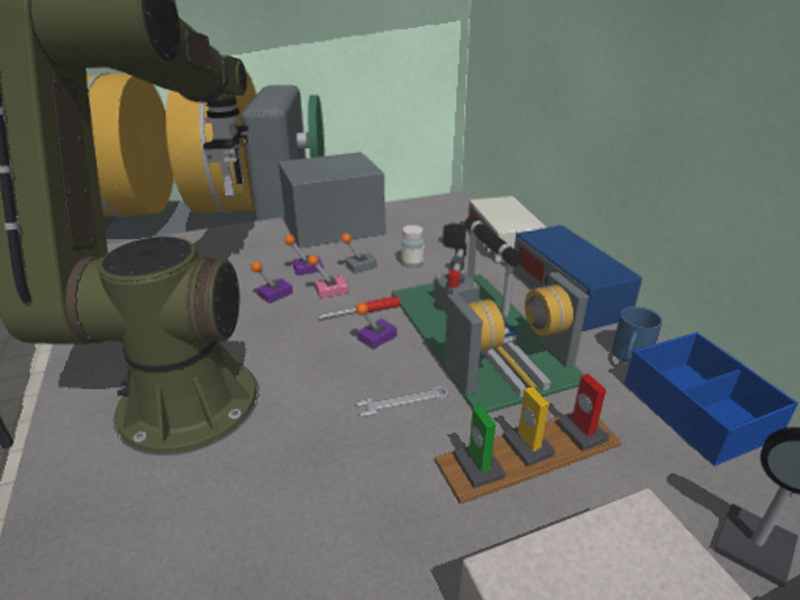

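Top view (800×600): 
- **Holders:** green at (605,311), yellow (597,257) and red (597,203) on the rack.
- **Rig:** spindle (335,200), red grip (369,222), black grip (300,181), tray (428,216), coils (481,160) and (481,237).
- **Switch:** grey base at (190,295) with its ball at (178,309). Look-alikes to avoid are purple (165,370), (215,428), (365,333) and pink (238,355).
- **Other green or blue things:** the green rig plate, and the blue boxes and bin at the back, none of which are wanted.

The choices are the green-plate holder at (605,311) and the grey-based switch at (190,295). Next I measure these and check them in a close crop.

```bash
cat > h.py <<'E'
import cv2, numpy as np
def cam(c):
    R=cv2.Rodrigues(np.array(c['rvec'],float))[0]; t=np.array(c['tvec'],float).ravel()
    return R,t,-R.T@t
def rays(c,px):
    R,t,o=cam(c)
    u=cv2.undistortPoints(np.array(px,float).reshape(-1,1,2),np.array(c['K'],float),np.array(c['dist_coeffs'],float)).reshape(-1,2)
    return o,np.c_[u,np.ones(len(u))]@R
def onplane(c,px,z):
    o,d=rays(c,px); return o+d*((z-o[2])/d[:,2])[:,None]
def proj(c,P):
    return cv2.projectPoints(np.array(P,float).reshape(-1,3),np.array(c['rvec'],float),np.array(c['tvec'],float),np.array(c['K'],float),np.array(c['dist_coeffs'],float))[0].reshape(-1,2)
def tri(cs,pxs):
    A=np.zeros((3,3));b=np.zeros(3)
    for c,p in zip(cs,pxs):
        o,d=rays(c,[p]); d=d[0]/np.linalg.norm(d[0]); M=np.eye(3)-np.outer(d,d); A+=M;b+=M@o
    return np.linalg.solve(A,b)
def blobs(c,lo,hi,amin=15,box=None):
    """HSV mask -> list of (area, centroid, contour), biggest first"""
    m=cv2.inRange(cv2.cvtColor(c['pixels'],cv2.COLOR_BGR2HSV),np.array(lo),np.array(hi))
    if box: k=np.zeros_like(m);x0,y0,x1,y1=box;k[y0:y1,x0:x1]=1;m=m*k
    out=[]
    for q in cv2.findContours(m,cv2.RETR_EXTERNAL,cv2.CHAIN_APPROX_NONE)[0]:
        k=np.zeros_like(m);cv2.drawContours(k,[q],-1,1,-1);k=k*(m>0);a=int(k.sum())
        if a>=amin: ys,xs=np.nonzero(k);out.append((a,(xs.mean(),ys.mean()),q))
    return sorted(out,key=lambda r:-r[0])
E
python3 - <<'E'
import pickle,cv2,numpy as np
from h import *
d=pickle.load(open('cams.pkl','rb'));t=d['top'];s=d['side']
np.set_printoptions(precision=3,suppress=True)
S=512/800
def show(n,bl,z):
    for a,c,q in bl: print(n,a,np.round(c,1),onplane(t,[c],z)[0],np.round(cv2.minAreaRect(q),1) if 0 else cv2.minAreaRect(q)[1:])
show('green',blobs(t,(50,150,120),(75,255,255)),.122)
show('rig',blobs(t,(60,60,40),(90,255,160),500),.012)
b=blobs(t,(60,60,40),(90,255,160),500)
if b: print(onplane(t,cv2.boxPoints(cv2.minAreaRect(b[0][2])),.012))
show('red',blobs(t,(0,180,120),(4,255,255),box=(215,120,260,160)),.131)
show('orange',blobs(t,(5,150,150),(14,255,255),15,(60,160,270,310)),.092)
bs=blobs(s,(5,150,150),(14,255,255),15,(140,130,270,220)); print([np.round(x[1],1) for x in bs])
print('spindle',onplane(t,[np.array((335,200))*S],.125),'black',onplane(t,[np.array((300,181))*S],.131))
print('swbase top corners',onplane(t,np.array([(176,277),(204,276),(205,311),(178,313)])*S,.025))
print('tray rim',onplane(t,np.array([(406,198),(452,199),(452,234),(406,233)])*S,.055))
print('coil tops',onplane(t,np.array([(481,142),(481,222)])*S,.167))
a=t['pixels'];k=np.vstack([cv2.resize(a[90:190,175:345],(800,470),interpolation=3)[:470], ])
c1=cv2.resize(a[105:235,340:410],(323,600),interpolation=3);c2=cv2.resize(a[165:220,95:145],(400,440),interpolation=3)
o=np.zeros((600,760,3),np.uint8);o[:,:323]=c1;o[:440,330:730]=c2
cv2.imwrite('pics/crop.png',o)
E
```

```text
rig 3051 [218.6 161.3] [0.538 0.108 0.012] ((94.7986068725586, 71.10979461669922), 3.7313973903656006)
rig 2242 [259.6 115.8] [ 0.678 -0.007  0.012] ((32.0, 144.0), 90.0)
[[ 0.479  0.218  0.012]
 [ 0.694  0.217  0.012]
 [ 0.678 -0.063  0.012]
 [ 0.465 -0.05   0.012]]
orange 66 [133.8 289. ] [0.18  0.305 0.092] ((8.0, 8.0), 90.0)
orange 63 [ 93.2 248.3] [0.279 0.42  0.092] ((8.0, 8.0), 90.0)
orange 63 [143.3 238. ] [0.31  0.288 0.092] ((7.77817440032959, 7.77817440032959), 45.0)
orange 59 [113.5 197.1] [0.415 0.376 0.092] ((8.0, 7.0), 90.0)
orange 53 [237.9 222.5] [0.354 0.045 0.092] ((7.0, 8.0), 90.0)
[array([231.6, 196.4]), array([163.5, 170. ]), array([199.8, 165.9]), array([184.9, 152.6]), array([221.2, 151.5])]
spindle [[0.597 0.111 0.125]] black [[0.628 0.171 0.131]]
swbase top corners [[0.484 0.409 0.025]
 [0.486 0.356 0.025]
 [0.422 0.349 0.025]
 [0.417 0.399 0.025]]
tray rim [[ 0.628 -0.008  0.055]
 [ 0.627 -0.091  0.055]
 [ 0.562 -0.09   0.055]
 [ 0.562 -0.009  0.055]]
coil tops [[ 0.686 -0.129  0.167]
 [ 0.548 -0.127  0.167]]
```

View pics/crop.png

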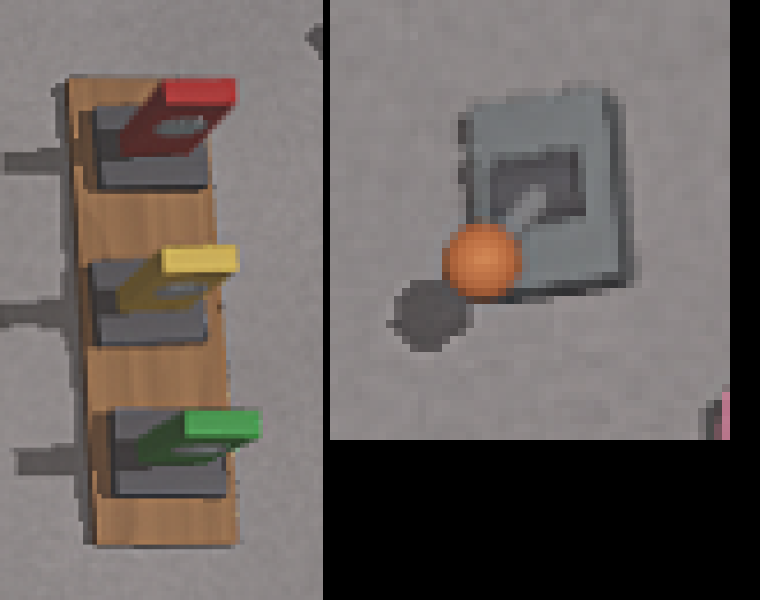

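The crop confirms it: the green-topped holder is the nearest on the rack (crop 223,424), with its plate across the rack. The grey switch base is at (547,190), with its ball toward the robot at (482,262). Next is a wrist-camera look from above the green holder.

```bash
cat > g.py <<'E'
import numpy as np
from plant import env, hand, solver, viewer
def down(a):
    """tool pointing down, closing axis y at world angle a (rad)"""
    c,s=np.cos(a),np.sin(a); y=np.array([c,s,0]);z=np.array([0,0,-1.]);return np.c_[np.cross(y,z),y,z]
E
python3 - <<'E'
import pickle,cv2,numpy as np
from h import *; from g import *
np.set_printoptions(precision=3,suppress=True)
d=pickle.load(open('cams.pkl','rb'));t=d['top']
p=onplane(t,[(388.3,196.9)],.122)[0];print('green',p)
R0=env.get_orientation();P0=env.get_eef_pos()
o=cam(d['wrist'])[2];print('cam in tool',np.array(R0).T@(o-P0),'tool y',np.array(R0)[:,1])
for a in(0,np.pi):
    q=solver.inverse_kinematics([p[0],p[1],.27],down(a));print(a,q)
a=min((0,np.pi),key=lambda a:abs(np.array(solver.inverse_kinematics([p[0],p[1],.27],down(a)))[5]))
env.move_to([p[0],p[1],.27],down(a))
w=viewer.read_camera('wrist');pickle.dump(w,open('w1.pkl','wb'))
cv2.imwrite('pics/w1.png',w['pixels']);print(env.get_time(),a)
E
```

```text
green [ 0.421 -0.338  0.122]
cam in tool [ 0.07  -0.001 -0.154] tool y [ 0.315  0.949 -0.001]
0 [-42.659  14.24   85.595  -0.     80.166 -42.659]
3.141592653589793 [-42.659  14.24   85.595  -0.     80.166 137.341]
3.3333 0
```

View pics/w1.png

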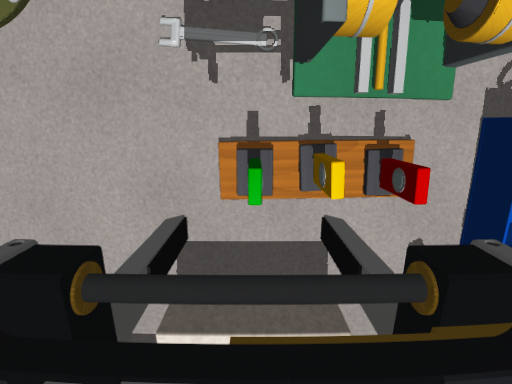

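Wrist view: green top at (255,185), with yellow (329,175) and red (405,180) to its right, and the wrench at (220,35) well clear. I'll measure the top face and grasp.

```bash
python3 - <<'E'
import pickle,cv2,numpy as np
from h import *
np.set_printoptions(precision=4,suppress=True)
w=pickle.load(open('w1.pkl','rb'))
v=cv2.cvtColor(w['pixels'],cv2.COLOR_BGR2HSV)
print(v[150:210:3,255].tolist())
for lo in(110,160,190):
  for a,c,q in blobs(w,(50,100,lo),(75,255,255),100):
    r=cv2.minAreaRect(q);B=onplane(w,cv2.boxPoints(r),.122)
    print(lo,a,c,r,onplane(w,[r[0]],.122)[0],'sides',np.linalg.norm(B[0]-B[1]),np.linalg.norm(B[1]-B[2]))
t=pickle.load(open('cams.pkl','rb'))['top']
for a,c,q in blobs(t,(50,100,130),(75,255,255),20,(360,180,410,215)):
    print('top',a,c,cv2.minAreaRect(q),onplane(t,[c],.122))
# dark base top z=.026
for a,c,q in blobs(w,(0,0,0),(179,80,75),200,(225,140,280,205)): print('base',a,cv2.boundingRect(q),onplane(w,[cv2.minAreaRect(q)[0]],.026))
E
```

```text
[[120, 20, 38], [120, 20, 39], [110, 20, 38], [62, 255, 56], [62, 255, 57], [62, 255, 57], [60, 255, 99], [60, 255, 171], [61, 255, 172], [61, 255, 173], [62, 255, 175], [62, 255, 176], [62, 255, 177], [62, 255, 178], [62, 255, 179], [63, 255, 180], [63, 255, 181], [63, 255, 182], [61, 255, 171], [7, 16, 148]]
110 6524 (np.float64(380.27728387492334), np.float64(66.46367259350092)) ((374.8258056640625, 55.46837615966797), (159.13282775878906, 82.39447021484375), 1.2018330097198486) [ 0.5453 -0.1957  0.122 ] sides 0.0800481044581073 0.16683574462679096
110 495 (np.float64(254.5131313131313), np.float64(186.34141414141413)) ((254.5, 186.5), (35.0, 13.0), 90.0) [ 0.4204 -0.3356  0.122 ] sides 0.014529345377126288 0.040701095606537695
160 416 (np.float64(254.5528846153846), np.float64(187.14182692307693)) ((254.5, 187.0), (34.0, 11.0), 90.0) [ 0.4204 -0.3361  0.122 ] sides 0.012304438203714189 0.039571713860983806
top 83 (np.float64(387.73493975903614), np.float64(196.10843373493975)) ((387.5, 196.5), (5.0, 15.0), 90.0) [[ 0.4227 -0.3365  0.122 ]]
base 202 (237, 149, 36, 20) [[ 0.4205 -0.315   0.026 ]]
```

```bash
python3 - <<'E'
import pickle,cv2,numpy as np
from h import *; from g import *
np.set_printoptions(precision=4,suppress=True)
hand.grip(.6)
env.movel([.4205,-.3363,.103],speed=.2)
hand.grip(0,30); print('w',env.get_gripper_width()*94,env.get_grasp_force(),env.get_eef_pos())
env.movel([.4205,-.3363,.25],speed=.2)
env.move_to([.595,-.13,.33],down(0))
w=viewer.read_camera('wrist');pickle.dump(w,open('w2.pkl','wb'))
cv2.imwrite('pics/w2.png',w['pixels']);print(env.get_time(),env.get_gripper_width()*94)
E
```

```text
w 15.867268545997147 29.999696016311646 [ 0.4204 -0.3362  0.1029]
7.8 15.324328080165772
```

View pics/w2.png

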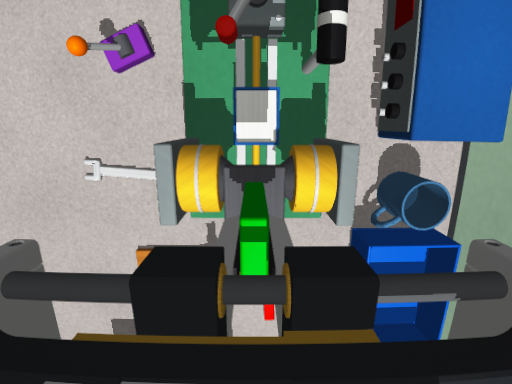

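The wrist view shows the tray's blue rim at (256,115), coils at (200,178) and (315,178), plate tops at (168,183) and (347,183), the held green holder at (254,220), and the red grip at (228,28). Now I measure the tray, rig yaw and gap.

```bash
python3 - <<'E'
import pickle,cv2,numpy as np
from h import *
np.set_printoptions(precision=4,suppress=True)
w=pickle.load(open('w2.pkl','rb'));im=w['pixels'];h=cv2.cvtColor(im,cv2.COLOR_BGR2HSV)
def col(r,x0,x1):print('row',r,[(x0+i,*map(int,v)) for i,v in enumerate(h[r,x0:x1])])
b=blobs(w,(100,120,50),(125,255,255),20,(225,75,290,150))
pts=np.vstack([x[2].reshape(-1,2) for x in b]).astype(np.float32)
r=cv2.minAreaRect(pts);print('rim px',r,[(x[0],cv2.boundingRect(x[2])) for x in b])
P=onplane(w,cv2.boxPoints(r),.055);print(P,P.mean(0),np.linalg.norm(P[0]-P[1]),np.linalg.norm(P[1]-P[2]))
# inner top face of tray: bright floor
f=blobs(w,(0,0,150),(179,60,255),200,(234,85,280,150))
for a,c,q in f: r=cv2.minAreaRect(q);print('white',a,r,onplane(w,[c],.047))
# yellow coils (no search: bounding rect)
for a,c,q in blobs(w,(15,150,120),(30,255,255),300,(150,120,370,230)): x=cv2.boundingRect(q);print('coil',a,x,c, onplane(w,[(x[0]+x[2]/2,x[1]),(x[0]+x[2]/2,x[1]+x[3])],.102),onplane(w,[c],.167))
# magnet plate tops
for bx in((150,135,190,235),(330,135,365,235)):
  for a,c,q in blobs(w,(85,10,60),(125,120,255),300,bx): r=cv2.minAreaRect(q);print('plate',a,r,onplane(w,cv2.boxPoints(r),.172))
# rig outline
for a,c,q in blobs(w,(60,80,30),(90,255,255),300,(150,0,345,230)): print('rig',a,cv2.boundingRect(q))
for rr in(60,130): 
  print(rr,[int(v) for v in h[rr,176:192,0]],[int(v) for v in h[rr,176:192,1]])
# red grip
for a,c,q in blobs(w,(0,180,60),(5,255,255),50,(205,5,245,50)): print('red',a,c,cv2.boundingRect(q),onplane(w,[c],.131))
s=pickle.load(open('cams.pkl','rb'));
for n,bx in(('top',(225,130,245,150)),('side',(280,165,300,190))):
  for a,c,q in blobs(s[n],(0,150,60),(5,255,255),5,bx): print(n,a,c,cv2.boundingRect(q))
E
```

```text
rim px ((256.0, 115.5), (57.0, 46.0), 90.0) [(500, (233, 87, 47, 58))]
[[ 0.5619 -0.0054  0.055 ]
 [ 0.6304 -0.0055  0.055 ]
 [ 0.6319 -0.0897  0.055 ]
 [ 0.5604 -0.0896  0.055 ]] [ 0.5961 -0.0475  0.055 ] 0.06851308841176264 0.08424092463789269
white 1847 ((256.0, 115.0), (50.0, 40.0), 90.0) [[ 0.5967 -0.0455  0.047 ]]
coil 1218 (198, 147, 23, 65) (np.float64(208.27257799671594), np.float64(179.26108374384236)) [[ 0.5313 -0.0906  0.102 ]
 [ 0.5276 -0.1852  0.102 ]] [[ 0.539  -0.1236  0.167 ]]
coil 1208 (292, 147, 23, 65) (np.float64(304.19867549668874), np.float64(179.1746688741722)) [[ 0.6618 -0.0907  0.102 ]
 [ 0.6657 -0.1852  0.102 ]] [[ 0.6525 -0.1235  0.167 ]]
coil 1115 (176, 147, 23, 65) (np.float64(185.76502242152466), np.float64(179.1659192825112)) [[ 0.5006 -0.0905  0.102 ]
 [ 0.4951 -0.1852  0.102 ]] [[ 0.5123 -0.1234  0.167 ]]
coil 1100 (314, 148, 24, 64) (np.float64(326.4663636363636), np.float64(179.50363636363636)) [[ 0.6933 -0.092   0.102 ]
 [ 0.699  -0.1853  0.102 ]] [[ 0.679  -0.1239  0.167 ]]
plate 1461 ((165.11929321289062, 183.6700439453125), (82.0053482055664, 1
[... 373 characters left out ...]
72 (180, 0, 56, 165)
rig 6157 (275, 0, 55, 166)
rig 1208 (239, 182, 31, 48)
rig 318 (260, 38, 8, 49)
rig 307 (244, 38, 8, 49)
60 [13, 11, 10, 12, 14, 11, 45, 74, 73, 73, 73, 73, 73, 73, 73, 73] [16, 15, 16, 17, 15, 15, 18, 145, 147, 148, 147, 146, 146, 144, 148, 146]
130 [11, 14, 11, 6, 13, 14, 9, 11, 11, 24, 73, 73, 73, 74, 73, 73] [15, 15, 15, 14, 16, 15, 14, 16, 16, 14, 129, 138, 140, 142, 147, 142]
red 479 (np.float64(226.20459290187893), np.float64(28.872651356993735)) (215, 15, 23, 29) [[0.5604 0.0506 0.131 ]]
top 75 (np.float64(236.13333333333333), np.float64(141.90666666666667)) (232, 137, 9, 11)
side 59 (np.float64(290.3220338983051), np.float64(177.6949152542373)) (287, 173, 7, 11)
```

Checks agree: 
- **Tray:** rim 70×86 mm, centre (0.596, −0.0475).
- **Gap:** (0.596, −0.130), so the distance is 82.5 mm, inside 76–92.
- **Rig:** yaw ≈ 0.

I place the holder now.

```bash
python3 - <<'E'
import pickle,cv2,numpy as np
from h import *; from g import *
np.set_printoptions(precision=4,suppress=True)
env.movel([.596,-.047,.30],speed=.25)
env.movel([.596,-.047,.155],speed=.15)
print(env.movel([.596,-.047,.1375],speed=.03,force_limit=5),env.get_eef_pos(),env.get_force())
hand.grip(.45); env.pause(.2)
env.movel([.596,-.047,.26],speed=.2)
env.move_to([.56,-.04,.33],down(0))
w=viewer.read_camera('wrist');pickle.dump(w,open('w3.pkl','wb'))
s=viewer.read_camera('side');t=viewer.read_camera('top');pickle.dump((s,t),open('st3.pkl','wb'))
cv2.imwrite('pics/w3.png',w['pixels']);print(env.get_time())
for a,c,q in blobs(w,(50,100,160),(75,255,255),60): r=cv2.minAreaRect(q);print('green',a,r,onplane(w,[r[0]],.157))
for a,c,q in blobs(w,(0,180,60),(5,255,255),50): print('red',a,c,cv2.boundingRect(q),onplane(w,[c],.131))
E
```

```text
True [ 0.5958 -0.0469  0.1378] [-0.3944  0.4783  4.2299]
12.1167
green 1153 ((318.3319396972656, 125.0509033203125), (41.98380661010742, 55.33976745605469), 1.5911403894424438) [[0.6339 0.0301 0.157 ]]
green 462 ((282.5224914550781, 198.45925903320312), (11.406768798828125, 53.3287239074707), 2.38594388961792) [[ 0.594  -0.0588  0.157 ]]
green 424 ((239.19277954101562, 149.01182556152344), (37.08796310424805, 28.5942440032959), 87.79740142822266) [[0.541  0.0021 0.157 ]]
green 245 ((232.26473999023438, 104.05883026123047), (19.645381927490234, 25.223703384399414), 75.96376037597656) [[0.5336 0.0535 0.157 ]]
green 146 ((251.5, 210.5), (25.0, 7.0), 90.0) [[ 0.5554 -0.0745  0.157 ]]
green 132 ((301.20001220703125, 211.60000610351562), (18.782970428466797, 11.62755298614502), 26.56505012512207) [[ 0.618 -0.076  0.157]]
green 117 ((214.5, 102.0), (12.0, 15.0), 90.0) [[0.5132 0.0559 0.157 ]]
green 102 ((268.0, 213.5), (21.0, 4.0), 90.0) [[ 0.5762 -0.0784  0.157 ]]
green 92 ((283.9488830566406, 119.4775619506836), (21.223485946655273, 4.943824291229248), 87.1375961303711) [[0.5934 0.0363 0.157 ]]
green 81 ((242.18142700195312, 120.27877807617188), (15.033293724060059, 9.578736305236816), 3.814074993133545) [[0.5448 0.0353 0.157 ]]
green 67 ((220.0, 51.0), (10.0, 10.0), 90.0) [[0.5208 0.1106 0.157 ]]
green 64 ((335.9429626464844, 115.01007080078125), (6.308085918426514, 13.845020294189453), 34.99202346801758) [[0.654  0.0417 0.157 ]]
red 1017 (np.float64(172.1769911504425), np.float64(37.538839724680436)) (141, 29, 62, 18) [[0.4608 0.133  0.131 ]]
red 316 (np.float64(254.2120253164557), np.float64(104.84493670886076)) (245, 95, 19, 21) [[0.5588 0.0545 0.131 ]]
red 250 (np.float64(284.384), np.float64(321.636)) (279, 307, 12, 29) [[ 0.6052 -0.2615  0.131 ]]
red 124 (np.float64(432.4758064516129), np.float64(48.33064516129032)) (428, 8, 10, 82) [[0.7774 0.1245 0.131 ]]
```

View pics/w3.png

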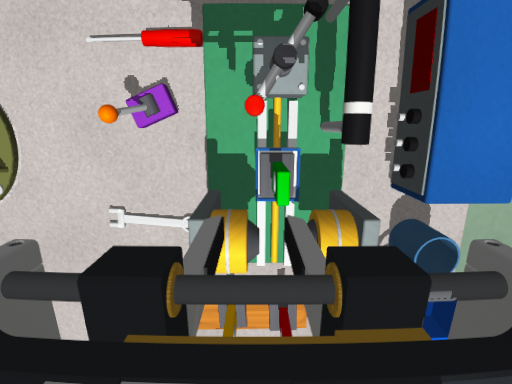

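The holder stands inside the rim at (283,185), and contact came at the expected height. Red grip is at (254,104), hub (285,57), black grip (317,8). Next I locate the spindle and grips from several views.

```bash
python3 - <<'E'
import pickle,cv2,numpy as np
from h import *
np.set_printoptions(precision=4,suppress=True)
w2=pickle.load(open('w2.pkl','rb'));w3=pickle.load(open('w3.pkl','rb'));s,t=pickle.load(open('st3.pkl','rb'))
def c(cam_,bx): b=blobs(cam_,(0,150,60),(5,255,255),5,bx)[0];return b[1]
pr=[c(w2,(205,5,245,50)),c(w3,(240,90,270,120)),c(t,(225,130,245,150)),c(s,(280,165,300,190))]
print('tri red',tri([w2,w3,t,s],pr),tri([w3,s],[pr[1],pr[3]]))
hub=blobs(w3,(0,0,0),(179,90,85),40,(268,40,300,72));print([(a,np.round(p,1),cv2.boundingRect(q)) for a,p,q in hub])
print('hub',onplane(w3,[(285,56)],.135),'black',onplane(w3,[(317,8)],.131))
tb=blobs(t,(0,0,0),(179,120,60),10,(185,108,200,124));print('black top',[(a,p,onplane(t,[p],.125)) for a,p,q in tb])
g=cv2.cvtColor(w3['pixels'],cv2.COLOR_BGR2HSV)
print([tuple(map(int,g[r,283])) for r in range(160,206,2)])
o=np.hstack([cv2.resize(s['pixels'][120:220,250:350],(400,400),interpolation=3),cv2.resize(w3['pixels'][0:120,230:350],(400,400),interpolation=3)])
cv2.imwrite('pics/c3.png',o)
E
```

```text
Traceback (most recent call last):
IndexError: list index out of range
```

```bash
python3 - <<'E'
import pickle,cv2,numpy as np
from h import *
np.set_printoptions(precision=4,suppress=True)
w2=pickle.load(open('w2.pkl','rb'));w3=pickle.load(open('w3.pkl','rb'));d=pickle.load(open('cams.pkl','rb'));s,t=d['side'],d['top']
def c(cam_,bx): b=blobs(cam_,(0,150,60),(5,255,255),5,bx)[0];return b[1]
pr=[c(w2,(205,5,245,50)),c(w3,(240,90,270,120)),c(t,(225,130,245,150)),c(s,(280,165,300,190))]
print('tri red',tri([w2,w3,t,s],pr),tri([w3,s],[pr[1],pr[3]]),tri([t,s],[pr[2],pr[3]]))
print('hub',onplane(w3,[(285,56)],.135),'black',onplane(w3,[(317,8)],.131))
tb=blobs(t,(0,0,0),(179,120,60),10,(185,108,200,124));print('black top',[(a,p,onplane(t,[p],.125)) for a,p,q in tb])
o=np.hstack([cv2.resize(s['pixels'][120:220,250:350],(400,400),interpolation=3),cv2.resize(w3['pixels'][0:120,230:350],(400,400),interpolation=3)])
cv2.imwrite('pics/c3.png',o)
E
```

```text
tri red [0.5601 0.0546 0.1168] [0.5598 0.0552 0.1155] [0.5613 0.0542 0.116 ]
hub [[0.5954 0.1105 0.135 ]] black [[0.6325 0.1653 0.131 ]]
black top [(90, (np.float64(191.86666666666667), np.float64(114.93333333333334)), array([[0.633 , 0.1726, 0.125 ]]))]
```

View pics/c3.png

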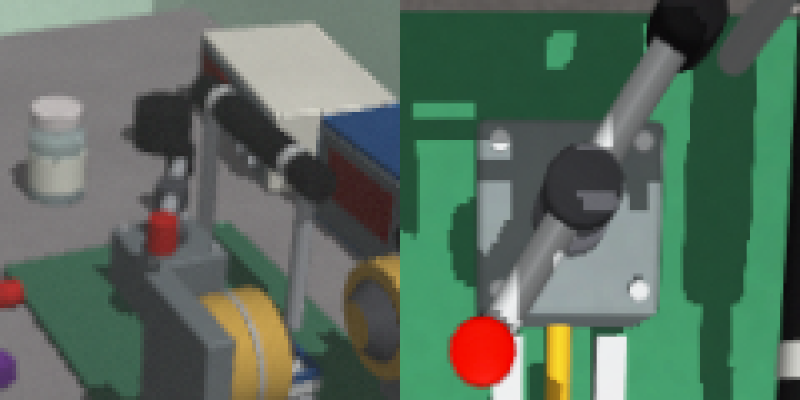

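Grip centres come out at z ≈ 0.116, as expected, with the spindle ≈ (0.5965, 0.1125) and θ ≈ 0.57. I wind with the red grip to about 3.4 rad.

```bash
cat >> g.py <<'E'
SP=np.array([.5965,.1125])
def grip_xy(th,sign):   # sign +1 red, -1 black
    return SP+sign*.07*np.array([-np.sin(th),-np.cos(th)])
def wind(th0,th1,sign,a_of,z,n):
    fm=0
    for th in np.linspace(th0,th1,n+1)[1:]:
        p=grip_xy(th,sign); env.movel([*p,z],rot=down(a_of(th)),speed=.1)
        fm=max(fm,np.linalg.norm(env.get_force()))
    return fm
E
python3 - <<'E'
import pickle,cv2
from h import *; from g import *
np.set_printoptions(precision=3,suppress=True)
a=lambda th:np.pi-th-np.radians(12)
th=.57;p=grip_xy(th,1);print(p,solver.inverse_kinematics([*p,.23],down(a(th))))
print(solver.inverse_kinematics([*grip_xy(3.4,1),.123],down(a(3.4))))
env.move_to([*p,.23],down(a(th)))
print(env.movel([*p,.123],speed=.1,force_limit=6),env.get_eef_pos())
hand.grip(0,15);print('w',env.get_gripper_width()*94,env.get_force())
print(wind(th,3.4,1,a,.123,11),env.get_eef_pos(),env.get_qpos(),env.get_gripper_width()*94,env.get_time())
hand.grip(.42);env.movel([*grip_xy(3.4,1),.24],speed=.15)
env.move_to([.53,.06,.33],down(0))
w=viewer.read_camera('wrist');pickle.dump(w,open('w4.pkl','wb'));cv2.imwrite('pics/w4.png',w['pixels']);print(env.get_time())
E
```

```text
[0.559 0.054] [   1.738   18.646   85.294   -0.      76.06  -133.604]
[13.067 34.211 77.475 -0.    68.314 39.873]
False [0.559 0.054 0.124]
w 25.519672216888733 [-0.651  0.237  2.092]
10.821457072939236 [0.615 0.181 0.123] [13.079 34.296 77.364  0.109 68.247 39.542] 25.805363524911982 20.1333
22.2917
```

View pics/w4.png

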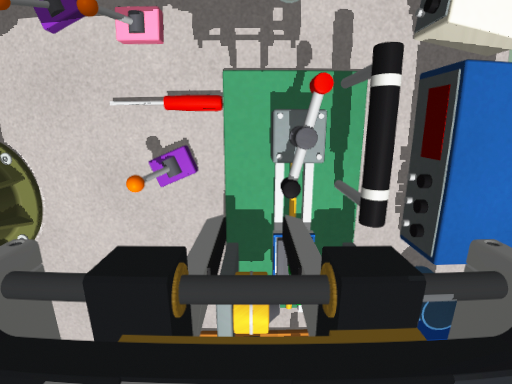

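The handle turned with red: red grip now at (321,83), hub (306,138), black grip (290,188). Continue with black.

```bash
python3 - <<'E'
import pickle,cv2
from h import *; from g import *
import g
np.set_printoptions(precision=3,suppress=True)
w=pickle.load(open('w4.pkl','rb'))
r=blobs(w,(0,180,60),(5,255,255),50,(300,60,345,105))[0];b=blobs(w,(0,0,0),(179,120,50),50,(275,175,305,202))[0]
R=onplane(w,[r[1]],.124)[0];B=onplane(w,[b[1]],.124)[0];D=R-B
th=np.arctan2(-D[0],-D[1])%(2*np.pi);print(R,B,(R+B)/2,np.linalg.norm(D),'theta',th)
assert abs(th-3.4)<.12
a=lambda th:2*np.pi-th-np.radians(18)
p=grip_xy(th,-1);print(p,solver.inverse_kinematics([*p,.23],down(a(th))),solver.inverse_kinematics([*grip_xy(5.9,-1),.123],down(a(5.9))))
env.move_to([*p,.23],down(a(th)))
print(env.movel([*p,.123],speed=.1,force_limit=6),env.get_eef_pos())
hand.grip(0,15);print('w',env.get_gripper_width()*94)
print(wind(th,5.9,-1,a,.123,10),env.get_eef_pos(),env.get_gripper_width()*94,env.get_time())
hand.grip(.42);env.movel([*grip_xy(5.9,-1),.24],speed=.15)
env.move_to([.5,-.11,.40],down(0))
w=viewer.read_camera('wrist');pickle.dump(w,open('w5.pkl','wb'));cv2.imwrite('pics/w5.png',w['pixels']);print(env.get_time())
E
```

```text
[0.613 0.182 0.124] [0.577 0.048 0.124] [0.595 0.115 0.124] 0.138708512606112 theta 3.4031000437443533
[0.578 0.045] [   0.82    21.063   82.059   -0.      76.878 -146.197] [13.767 29.084 85.488 -0.    65.429  9.812]
False [0.579 0.045 0.124]
w 25.65336647769871
13.238501771918749 [0.571 0.178 0.123] 25.988759357950947 30.0917
32.8
```

View pics/w5.png

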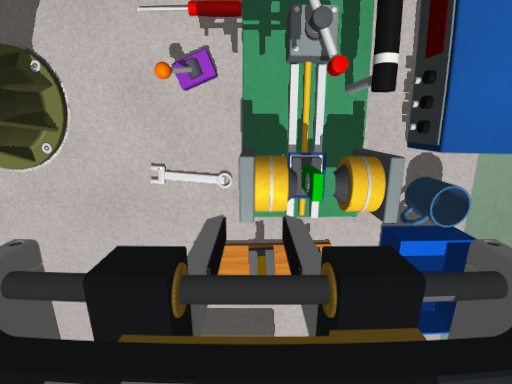

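The sample stands between the coils at (313,183). Plate tops are at (246,187) and (396,187), and the red grip at (338,65). I measure the midway error.

```bash
python3 - <<'E'
import pickle,cv2
from h import *
np.set_printoptions(precision=4,suppress=True)
w=pickle.load(open('w5.pkl','rb'));h=cv2.cvtColor(w['pixels'],cv2.COLOR_BGR2HSV)
print('col318',[(r,*map(int,h[r,318])) for r in range(158,208,3)])
for lo in(120,150,170):
  for a,c,q in blobs(w,(55,200,lo),(68,255,255),60,(300,155,330,210)): x=cv2.boundingRect(q);print(lo,a,x,onplane(w,[(x[0]+x[2]/2,x[1]),(x[0]+x[2]/2,x[1]+x[3]),c],.157))
for bx in((235,140,256,230),(383,140,410,230)):
  for a,c,q in blobs(w,(85,10,60),(125,120,255),200,bx): r=cv2.minAreaRect(q);P=onplane(w,cv2.boxPoints(r),.172);print('plate',P,P.mean(0))
for a,c,q in blobs(w,(100,120,50),(125,255,255),20,(280,145,330,215)): x=cv2.boundingRect(q);print('rim',a,x,onplane(w,[(x[0]+x[2]/2,x[1]),(x[0]+x[2]/2,x[1]+x[3])],.055))
r=blobs(w,(0,180,60),(5,255,255),50,(320,50,355,85))[0];R=onplane(w,[r[1]],.12)[0];D=R-[.596,.1135,.12];print(R,np.linalg.norm(D),'theta',np.arctan2(-D[0],-D[1])%(2*np.pi))
E
```

```text
col318 [(158, 115, 18, 84), (161, 115, 17, 91), (164, 120, 19, 94), (167, 120, 16, 94), (170, 65, 157, 73), (173, 60, 255, 117), (176, 60, 255, 196), (179, 60, 255, 197), (182, 60, 255, 198), (185, 60, 255, 198), (188, 61, 255, 199), (191, 60, 255, 198), (194, 61, 255, 199), (197, 61, 255, 199), (200, 60, 255, 200), (203, 76, 18, 218), (206, 75, 39, 202)]
120 266 (312, 174, 11, 28) [[ 0.5926 -0.1093  0.157 ]
 [ 0.595  -0.1522  0.157 ]
 [ 0.5933 -0.1291  0.157 ]]
150 253 (312, 174, 11, 28) [[ 0.5926 -0.1093  0.157 ]
 [ 0.595  -0.1522  0.157 ]
 [ 0.5936 -0.1291  0.157 ]]
170 242 (313, 174, 10, 27) [[ 0.5933 -0.1093  0.157 ]
 [ 0.5957 -0.1507  0.157 ]
 [ 0.5938 -0.129   0.157 ]]
plate [[ 0.4779 -0.0814  0.172 ]
 [ 0.4974 -0.0814  0.172 ]
 [ 0.4974 -0.1773  0.172 ]
 [ 0.4767 -0.1773  0.172 ]] [ 0.4873 -0.1293  0.172 ]
plate [[ 0.6908 -0.1788  0.172 ]
 [ 0.6916 -0.0796  0.172 ]
 [ 0.7128 -0.082   0.172 ]
 [ 0.7133 -0.1817  0.172 ]] [ 0.7021 -0.1305  0.172 ]
rim 162 (288, 152, 39, 34) [[ 0.5961 -0.0865  0.055 ]
 [ 0.5991 -0.1499  0.055 ]]
rim 37 (292, 196, 18, 3) [[ 0.5876 -0.1693  0.055 ]
 [ 0.5879 -0.1751  0.055 ]]
[0.6232 0.0492 0.12  ] 0.06981386288022709 theta 5.882488803693626
```

Sample y ≈ −0.1305 against gap −0.130, θ ≈ 5.88, so it is centred. Now the switch, with closed fingers and a force-limited push.

```bash
python3 - <<'E'
import pickle,cv2
from h import *; from g import *
np.set_printoptions(precision=3,suppress=True)
d=pickle.load(open('cams.pkl','rb'))
ball=tri([d['top'],d['side']],[(113.5,197.1),(221.2,151.5)]);print('ball',ball)
b=np.array([[.484,.409],[.486,.356],[.422,.349],[.417,.399]]);bc=b.mean(0)
e=(b[0]-b[3])+(b[1]-b[2]);yaw=np.arctan2(e[1],e[0]);print('base',bc,'yaw',yaw,'ball->base',bc-ball[:2])
assert abs(ball[2]-.092)<.008
env_dir=np.array([np.cos(yaw),np.sin(yaw)]);n=np.array([-env_dir[1],env_dir[0]])
a=np.pi/2+yaw
st=ball[:2]-.055*env_dir
env.movel([*env.get_eef_pos()[:2],.40]) if env.get_eef_pos()[2]<.39 else None
env.move_to([*st,.25],down(a)); hand.grip(0,20)
w=viewer.read_camera('wrist');pickle.dump(w,open('w6.pkl','wb'))
env.movel([*st,.100],speed=.15)
end=ball[:2]+(.076-.021+.006)*env_dir
print('stopped',env.movel([*end,.100],speed=.08,force_limit=15),env.get_eef_pos()[:2]-end,env.get_force(),env.get_time())
back=end-.03*env_dir
env.movel([*back,.100],speed=.15);env.movel([*back,.27],speed=.2)
env.move_to([.35,.33,.33],down(a))
w=viewer.read_camera('wrist');t=viewer.read_camera('top');pickle.dump((w,t),open('w7.pkl','wb'));cv2.imwrite('pics/w7.png',np.hstack([cv2.resize(w['pixels'],(400,300)),cv2.resize(t['pixels'],(400,300))]));print(env.get_time())
E
```

```text
ball [0.414 0.375 0.095]
base [0.452 0.378] yaw 0.12904979573425632 ball->base [0.038 0.004]
stopped True [-0.006 -0.001] [-7.73  -1.548  7.058] 37.9
39.8667
```

View pics/w7.png

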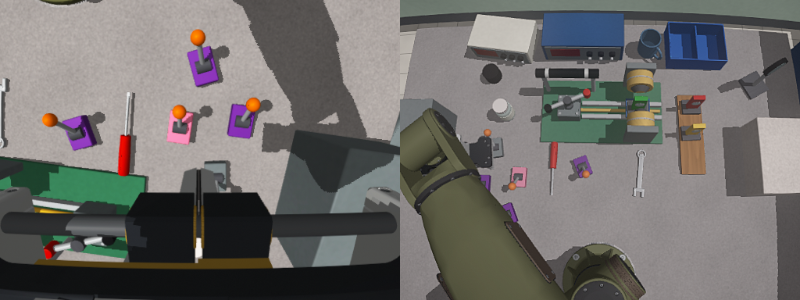

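In the right half (top view), the orange ball of the grey switch now sits beyond its base at about (487,132). I check its position and the sample once more.

```bash
python3 - <<'E'
import pickle
from h import *
w,t=pickle.load(open('w7.pkl','rb'))
for a,c,q in blobs(t,(5,150,100),(14,255,255),10,(100,155,125,185)): print(a,c,onplane(t,[c],.092)-np.array([.414,.375,.092]))
for a,c,q in blobs(t,(50,150,100),(75,255,255),10,(290,110,330,150)): print('green',a,c,onplane(t,[c],.157))
E
```

```text
57 (np.float64(111.43859649122807), np.float64(169.17543859649123)) [[7.68159378e-02 1.34452822e-02 8.32667268e-17]]
```

The ball moved 78 mm, which is the full throw (76 mm), and the gripper is clear of everything. I hand it in.

```bash
python3 - <<'E'
from g import *
print(env.get_force()); print(env.finish_job(), env.get_time())
E
```

```text
[-0.09578897  0.20249609  0.72725598]
the job is handed in; nothing more can be done
the job is handed in; nothing more can be done
```

I handed the job in at about 40 s; no verdict came back. By my camera measurements, the green holder stands in the tray about 0.5 mm from the gap's middle, the handle is at about 5.88 rad, the switch lever is fully over, and the gripper is clear of everything.

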